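# Slide the wooden board out from under the soap dish

## Task

Pull the wooden board by its handle, slowly, all the way out from under the soap dish, until the dish sits on the counter behind the rail, and leave the board lying flat on the counter in front of the rail, clear of the dish. Do not touch the dish or the soap and do not let them topple; leave the cream jar standing on its board where it is.

Things in the scene. Friction and masses are not known exactly. Their poses are not given: they have to be found in the camera images.
- board: Flat paddle of light wood on the counter, under the dish: plate 84 (x) x 110 (y) x 8 mm, origin at the centre of its underside. A handle 24 wide, 8 thick runs from the plate's front edge along -y, under the rail, to an upturned block 24 (x) x 14 (y) mm, 34 high above the counter, centred 118 mm from the origin along -y. Slides freely along its -y, 0.09 kg; 150 mm of counter is free there.
- dish: White open soap dish 88 (x) x 80 (y) x 26 mm high on the board; origin: centre of its underside. In front of it (board's -y), 50 to 75 mm from its origin, a fixed 8 mm chrome rail crosses along x, 14 mm clear of the counter, top at 22 mm, posts 65 mm either side of the board's centreline: the board slides under it, the dish is held back by it, leans a little and drops 8 mm.
- soap: Cream-coloured bar of soap, 66 x 50 x 24 mm, lying in the dish; origin at the centre of its underside. It projects about 3 mm above the dish's rim.
- jar: Bystander: round yellow cream jar with a dark lid, 72 mm across, 50 mm high; origin at the centre of its underside. It stands on a second, identical board behind the same rail, 130 mm beside the dish along the board's x, on one side or the other.
Mind the look-alikes: they are no part of the job. Leave any green look-alike of the board alone. Leave any black or orange look-alike of the soap alone.

How it is judged:
By the outcome, as a careful person would: the job done as asked, in the order asked, and still so for the second after the job is handed in, with the robot touching nothing.
It also fails if it takes over 38 s, if anything falls off the work surface, if the arm or the gripper's body presses on something with over 40 N, if the wrist force passes 120 N, or if a joint passes its speed limit or range.

## Robot

A 6-joint arm with a two-finger parallel gripper is mounted at the origin on the work surface. World frame = base frame: x ahead of the robot, y to its left, z up, the work surface at z = 0. Lengths are in mm, angles in rad, forces in N, time in s.
With the tool pointing down it reaches from about 350 to 775 mm from the base axis. Payload 7.3 kg.
Tool frame: the origin (TCP) lies midway between the tips of the shut fingers; the grasp point (between the pads) lies 19 mm behind it; z points along the fingers, y is the line along which they close (so a half turn about z gives the same grasp; the last joint's range is limited). The gripper opens to 92 mm and grips with 3 to 60 N. Pads are 19 mm wide; open, the fingers measure 130 mm over their backs; the gripper's body (75 mm by 190 mm) begins 47 mm behind the grasp point.
Start: joints at [-1.311, 0.342, 1.524, -0, 1.275, -0.146], TCP at [207.269, -482.374, 226.741] pointing down, gripper open.
Joint ranges: [-2.53, 2.53], [-0.77, 2.02], [0.04, 2.7], [-1, 4.14], [0.28, 2.66], [-3.11, 3.11]. Speed limits (rad/s): [2.57, 2.57, 3.14, 3.14, 3.14, 3.14].

## Interface

Orientations are given as [roll, pitch, yaw] about the fixed x, y, z axes, in that order (R = Rz(yaw) Ry(pitch) Rx(roll)).
In Python, from plant import * gives the robot as it stands.
- The arm moves only by the tool step_arm, never from a script. Its argument "deltas" is one flat list of numbers, 5 for each row, row after row: the shift along the world's x, y, z in mm, then the turn about the world's z in degrees, then the finger opening in mm, from 0 to 91.8. In form: [tx, ty, tz, turn, gripper, tx, ty, tz, turn, gripper, ...]. A call has exactly 10 rows; each row shifts and turns the commanded pose from where the row before left it; what a row does not reach is not made up. A row lasts 1/8 s, in which the tool goes at most 62.5 mm and 10.7 degrees, less where a joint would pass 70% of its speed; a pose out of reach is approached as far as the arm can. A call is refused whole if a number of a shift passes 62.5 or a number of a turn 10.7, either way. A call with a gripper value outside its range is refused whole. The fingers move at their own pace and stop on an object; the grip force is fixed at half the most. Time passes only in rows, so rows that do not move let the fingers close, or fill a call up. It gives the time, the measured TCP pose, the force, the opening and the grip force at its end, in the units of the state.
- get_obs(): the state, without advancing time (a new reading comes with each control period).
- capture(name): name is "scene" or "top"; returns the picture (480x640x3 uint8, red, green, blue); there is no depth.
- camera_params(name): a dict with "mtx" (3x3 intrinsics, pixels), "rvec" (rotation vector, rad) and "tvec" (3), from world to camera coordinates, as OpenCV has them. Camera axes: x right, y down, z forward; pixel columns grow to the right and rows downward; lengths in mm; the calibration is good to about 2 mm. A picture is of the moment at which its call begins. camera_params takes no time and is no camera call.
- close_job(): hands the job in; it is judged then, once.
The state is a dict: "time": time; "joint_positions": joint angles; "dq": joint speeds; "tau": joint torques, N m; "tool_pos": TCP position; "tcp_rot": TCP orientation; "contact_force": force on the tool from outside, world axes, zero at the start; "moment": the same for the moment, N m; "grip_width": finger opening in mm; "finger_force": force on a finger pad.
Only numpy, scipy, OpenCV 4.12 (cv2) and the standard library are available. Lean on these libraries where they do the work, as an engineer would, in place of code of your own. Each camera call takes 0.05 s, during which the arm holds its last target. There are 200 camera calls.

## Working session

There is one attempt and no reset: what is moved stays moved. The work goes in short steps, Python scripts to look and compute and a tool call to move; the robot and the scene stay as the last step left them, time stands still between calls to the robot, and variables do not carry over. Pictures are saved under pics/ and viewed, at most 10 in all, crops included, and the job is handed in when it is done.

Besides the shell and the picture viewer there is one more tool, called after "Request:" by a JSON object that holds its "op" and its "data", one argument or row to a line. step_arm: Moves the arm, as the interface text tells. Its arguments: {"type":"object","properties":{"deltas":{"type":"array","items":{"type":"number"}}},"required":["deltas"]}

```bash
mkdir -p pics
cat > h.py <<'E'
from plant import *
import numpy as np, cv2
def cam(n):
    c=camera_params(n); R=cv2.Rodrigues(np.array(c["rvec"],float))[0]; return np.array(c["mtx"],float),R,np.array(c["tvec"],float).ravel()
def ray(n,uv,z):
    K,R,t=cam(n); d=R.T@np.linalg.solve(K,[uv[0],uv[1],1]); o=-R.T@t; return o+d*(z-o[2])/d[2]
def proj(n,p):
    K,R,t=cam(n); q=K@(R@np.array(p,float)+t); return q[:2]/q[2]
E
python3 - <<'E'
from h import *
for n in("scene","top"):
    cv2.imwrite(f"pics/{n}0.png",capture(n)[:,:,::-1]); K,R,t=cam(n); print(n,-R.T@t,R[2])
print(get_obs())
E
```

```text
scene [1145.55138546  499.51203183  615.06723221] [-0.71643148 -0.32937396 -0.61501116]
top [ 446.91801524  194.93595756 1037.88520116] [ 0.05521649  0.01117464 -0.99841187]
{'time': 0.1, 'joint_positions': array([-1.31098023e+00,  3.42623125e-01,  1.52491572e+00,  5.70803031e-06,
        1.27540472e+00, -1.46003972e-01]), 'dq': array([-0.00039049, -0.00267219, -0.00304946,  0.00158416,  0.00100751,
       -0.00069923]), 'tau': array([ 1.67296141e-03, -4.32003450e+01, -2.44693959e+01,  7.19766947e-02,
        5.26759762e-02, -5.37706319e-05]), 'tool_pos': array([ 207.18161656, -481.99661442,  226.13200874]), 'tcp_rot': array([-3.14025691e+00, -2.01938143e-04,  4.05818269e-01]), 'contact_force': array([-0.64159818, -0.14176143,  1.26073784]), 'moment': array([0.0263662 , 0.03369383, 0.08250496]), 'finger_force': 0.0, 'grip_width': 91.55219936676458}
```

View pics/scene0.png

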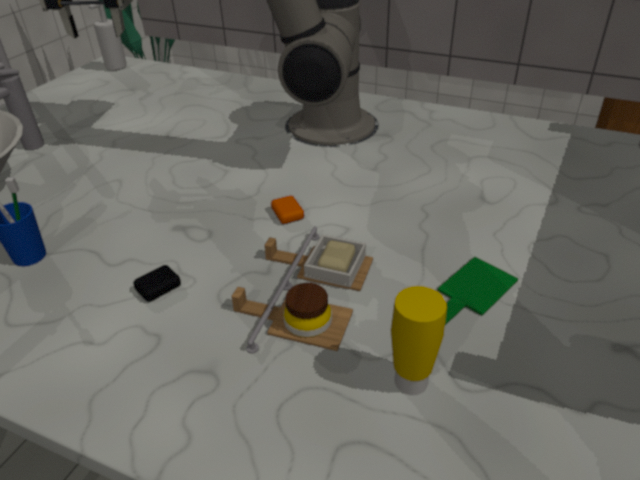

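View pics/top0.png

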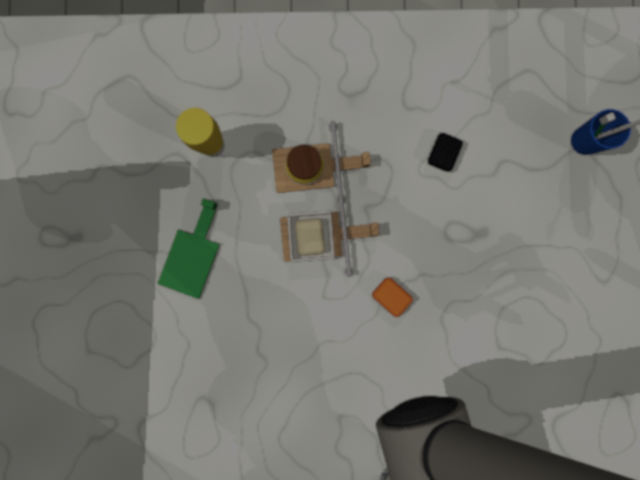

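Run:
```python
from h import *
a=cv2.imread("pics/top0.png")
cv2.imwrite("pics/crop.png",cv2.resize(a[110:320,260:430],None,fx=3.5,fy=2.8,interpolation=cv2.INTER_CUBIC)) 
h=cv2.cvtColor(a,cv2.COLOR_BGR2HSV)
b=h[200:275,270:395]
m=cv2.inRange(b,(5,70,60),(22,255,255))
n,l,s,c=cv2.connectedComponentsWithStats(m)
for i in range(1,n):
    if s[i,4]>20:
        print(s[i]+[270,200,0,0,0],c[i]+[270,200]); cs=cv2.minAreaRect(np.argwhere(l==i)[:,::-1].astype(np.float32)); print(cv2.boxPoints(cs)+[270,200])
for uv,z in [((378,229),34),((350,271),18),((336,125),18),((310,237),39)]: print(uv,ray("top",uv,z))
```

```text
[332 212  11  44 323] [336.65325077 234.21671827]
[[331.34956741 212.24336243]
 [340.5088501  211.63274384]
 [343.38496399 254.77433014]
 [334.22567749 255.38494873]]
[281 217   9  44 262] [284.94656489 238.56870229]
[[280.10587978 217.37647247]
 [286.29999542 216.90000153]
 [289.61176682 259.95294189]
 [283.41765022 260.42941284]]
[347 223  32  16 376] [362.67553191 230.65691489]
[[346.40891266 226.46840096]
 [377.53159332 222.40892029]
 [379.12639618 234.63568878]
 [348.00371552 238.69516754]]
(378, 229) [510.00443886  98.657649    34.        ]
(350, 271) [434.24918806 149.77207253  18.        ]
(336, 125) [706.24134878 172.21376317  18.        ]
(310, 237) [496.56594875 222.13272646  39.        ]
```

View pics/crop.png

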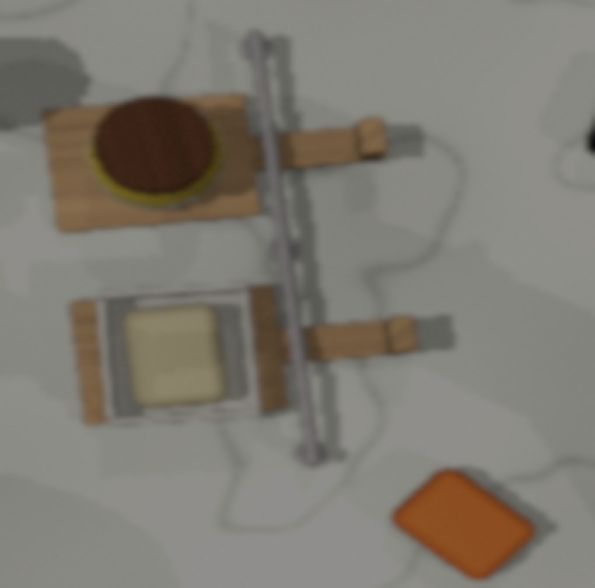

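Run:
```python
from h import *
C=[(70,300),(84,424),(289,411),(276,285)]
P=np.array([ray("top",(260+u/3.5,110+v/2.8),8)[:2] for u,v in C]); print(P)
d=[np.linalg.norm(P[i]-P[(i+1)%4]) for i in range(4)];print(d)
ax=((P[3]-P[0])+(P[2]-P[1])); ax/=np.linalg.norm(ax); xx=P[0]-P[1]+P[3]-P[2]; xx/=np.linalg.norm(xx); print("-y dir",ax,np.degrees(np.arctan2(*ax[::-1])),"perp",xx,np.degrees(np.arctan2(*xx[::-1])))
r=(ray("top",(336,125),18)-ray("top",(350,271),18))[:2];print("rail",np.degrees(np.arctan2(r[1],r[0])),np.hypot(*r))
o=P.mean(0); blk=o+118*ax; print("centre",o,"block",blk, proj("top",[*blk,34]),proj("scene",[*blk,34]))
print("block from crop",ray("top",(260+405/3.5,110+333/2.8),34))
a=cv2.imread("pics/scene0.png");cv2.imwrite("pics/crop2.png",cv2.resize(a[185:305,215:375],None,fx=5,fy=5,interpolation=cv2.INTER_CUBIC))
```

```text
[[535.86694036 278.69231921]
 [453.14214458 271.78142833]
 [460.6262078  162.77312612]
 [544.65215274 168.6373643 ]]
[np.float64(83.01296434350527), np.float64(109.26491272521116), np.float64(84.23033131302729), np.float64(110.4050409013693)]
-y dir [ 0.0740635  -0.99725353] -85.75258460723201 perp [0.99707815 0.07638828] 4.380993660720085
rail 4.716710280506779 272.9164065660034
centre [498.57186137 220.47105949] block [507.31135487 102.79514329] [375.74236837 230.5058023 ] [269.39594043 240.41318207]
block from crop [510.18039511 102.80012724  34.        ]
```

View pics/crop2.png

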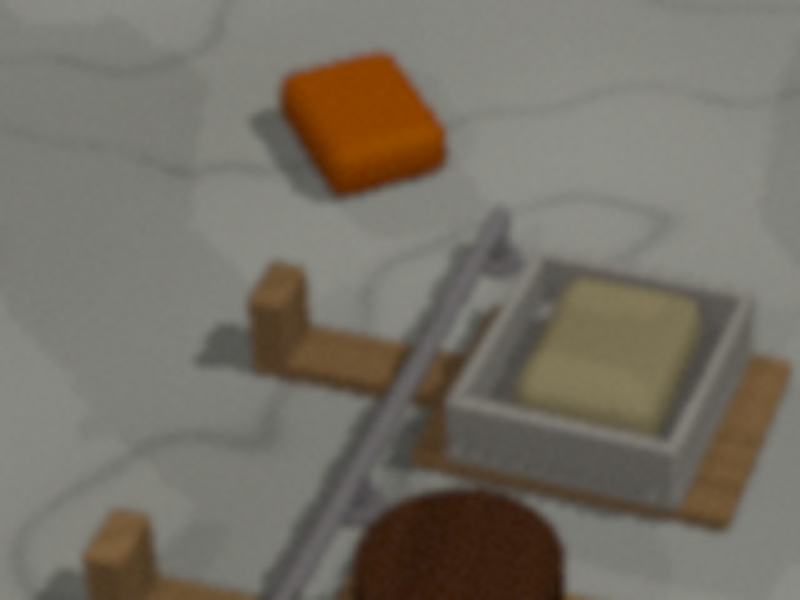

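The wanted board is the lower wooden one in the top view. Its handle block is at top (376,230) and scene (270,241), and the plate measures 84 x 110 as given. The other wooden board, at top (365,160), carries the jar, and the green one at (190,260) is a look-alike. The crop confirms that the dish and cream soap sit on the chosen board, with the block at about (508.5, 103) and board x at 4.4°.

Request:
{"op": "step_arm", "data": {
  "deltas": [15, 29, -4, 7.1, 70, 15, 29, -4, 7.1, 70, 15, 29, -4, 7.1, 70, 15, 29, -4, 7.1, 70, 15, 29, -4, 7.1, 70, 15, 29, -4, 7.1, 70, 15, 29, -4, 7.1, 70, 15, 29, -4, 7.1, 70, 15, 29, -4, 7.1, 70, 15, 29, -4, 7.1, 70]
}}

```text
time: 1.35
tool_pos: [357.5, -191.3, 186.5]
tcp_rot: [-3.141, -0.0, 1.649]
contact_force: [0.3, 0.6, 0.5]
grip_width: 69.9
finger_force: 0.0
```

Request:
{"op": "step_arm", "data": {
  "deltas": [15, 29, -5, 0, 70, 15, 29, -5, 0, 70, 15, 29, -5, 0, 70, 15, 29, -5, 0, 70, 15, 29, -5, 0, 70, 15, 29, -5, 0, 70, 15, 29, -5, 0, 70, 15, 29, -5, 0, 70, 15, 29, -5, 0, 70, 15, 29, -5, 0, 70]
}}

```text
time: 2.6
tool_pos: [507.4, 98.7, 136.2]
tcp_rot: [-3.141, 0.0, 1.645]
contact_force: [-0.1, -0.3, 0.1]
grip_width: 70.0
finger_force: 0.0
```

Request:
{"op": "step_arm", "data": {
  "deltas": [0, 5, -10, 0, 70, 0, 0, -10, 0, 70, 0, 0, -10, 0, 70, 0, 0, -10, 0, 70, 0, 0, -10, 0, 70, 0, 0, -10, 0, 70, 0, 0, 0, 0, 70, 0, 0, 0, 0, 70, 0, 0, 0, 0, 70, 0, 0, 0, 0, 70]
}}

```text
time: 3.85
tool_pos: [507.5, 102.7, 77.1]
tcp_rot: [3.141, 0.0, 1.645]
contact_force: [0.6, -0.7, 0.2]
grip_width: 69.7
finger_force: 0.0
```

Request:
{"op": "step_arm", "data": {
  "deltas": [1, 0, -10, 0, 70, 0, 0, -10, 0, 70, 0, 0, -10, 0, 70, 0, 0, -10, 0, 70, 0, 0, -10, 0, 70, 0, 0, -10, 0, 70, 0, 0, -8, 0, 70, 0, 0, 0, 0, 70, 0, 0, 0, 0, 70, 0, 0, 0, 0, 70]
}}

```text
time: 5.1
tool_pos: [508.6, 102.7, 9.1]
tcp_rot: [3.141, 0.0, 1.645]
contact_force: [-0.5, 0.3, 0.3]
grip_width: 70.3
finger_force: 0.0
```

Run:
```python
from h import *
a=capture("scene")[:,:,::-1];b=capture("top")[:,:,::-1]
f=lambda i:cv2.resize(i,(400,400),interpolation=cv2.INTER_CUBIC)
cv2.imwrite("pics/g.png",np.hstack([f(a[190:310,215:335]),f(b[150:290,290:430])]))
```

```text
(no output)
```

View pics/g.png

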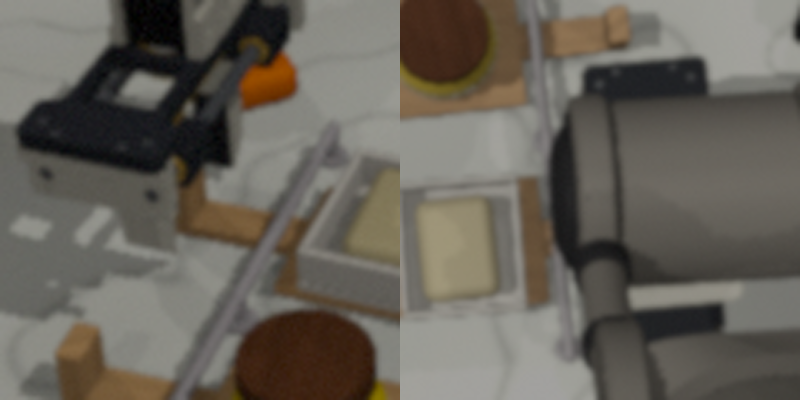

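The fingers straddle the block, which shows between them at (190,190) in the left half. Closing now.

Request:
{"op": "step_arm", "data": {
  "deltas": [0, 0, 0, 0, 50, 0, 0, 0, 0, 40, 0, 0, 0, 0, 32, 0, 0, 0, 0, 28, 0, 0, 0, 0, 26, 0, 0, 0, 0, 24, 0, 0, 0, 0, 22, 0, 0, 0, 0, 20, 0, 0, 0, 0, 20, 0, 0, 0, 0, 20]
}}

```text
time: 6.45
tool_pos: [508.3, 102.6, 8.8]
tcp_rot: [3.141, 0.0, 1.645]
contact_force: [1.2, 0.1, -0.6]
grip_width: 23.7
finger_force: 30.0
```

Request:
{"op": "step_arm", "data": {
  "deltas": [0.1, -1, 0, 0, 20, 0.15, -2, 0, 0, 20, 0.23, -3, 0, 0, 20, 0.23, -3, 0, 0, 20, 0.23, -3, 0, 0, 20, 0.23, -3, 0, 0, 20, 0.23, -3, 0, 0, 20, 0.23, -3, 0, 0, 20, 0.23, -3, 0, 0, 20, 0.23, -3, 0, 0, 20]
}}

```text
time: 7.7
tool_pos: [510.3, 75.6, 8.8]
tcp_rot: [3.142, -0.0, 1.645]
contact_force: [-1.0, 5.5, 1.2]
grip_width: 23.9
finger_force: 30.0
```

Request:
{"op": "step_arm", "data": {
  "deltas": [0.23, -3, 0, 0, 20, 0.23, -3, 0, 0, 20, 0.23, -3, 0, 0, 20, 0.23, -3, 0, 0, 20, 0.23, -3, 0, 0, 20, 0.23, -3, 0, 0, 20, 0.23, -3, 0, 0, 20, 0.23, -3, 0, 0, 20, 0.23, -3, 0, 0, 20, 0.23, -3, 0, 0, 20]
}}

```text
time: 8.95
tool_pos: [512.6, 45.7, 8.8]
tcp_rot: [-3.142, -0.0, 1.645]
contact_force: [-0.3, 5.8, 0.3]
grip_width: 23.8
finger_force: 30.0
```

Run:
```python
from h import *
a=capture("scene")[:,:,::-1];b=capture("top")[:,:,::-1]
f=lambda i:cv2.resize(i,(400,400),interpolation=cv2.INTER_CUBIC)
cv2.imwrite("pics/g2.png",np.hstack([f(a[190:350,215:375]),f(b[130:290,270:430])]))
```

```text
(no output)
```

View pics/g2.png

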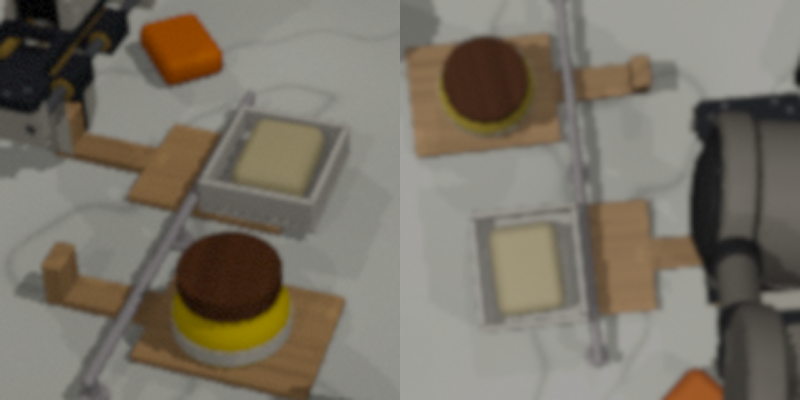

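The board slides out while the dish stays against the rail, level and undisturbed (dish at (530,265) in the right half). Continuing.

Request:
{"op": "step_arm", "data": {
  "deltas": [0.23, -3, 0, 0, 20, 0.23, -3, 0, 0, 20, 0.23, -3, 0, 0, 20, 0.23, -3, 0, 0, 20, 0.23, -3, 0, 0, 20, 0.23, -3, 0, 0, 20, 0.23, -3, 0, 0, 20, 0.23, -3, 0, 0, 20, 0.23, -3, 0, 0, 20, 0.23, -3, 0, 0, 20]
}}

```text
time: 10.3
tool_pos: [514.6, 16.5, 8.7]
tcp_rot: [-3.141, -0.001, 1.645]
contact_force: [-0.9, 10.1, 2.7]
grip_width: 23.3
finger_force: 30.0
```

Request:
{"op": "step_arm", "data": {
  "deltas": [0.19, -2.5, 0, 0, 20, 0.19, -2.5, 0, 0, 20, 0.19, -2.5, 0, 0, 20, 0.19, -2.5, 0, 0, 20, 0.19, -2.5, 0, 0, 20, 0.19, -2.5, 0, 0, 20, 0.19, -2.5, 0, 0, 20, 0.19, -2.5, 0, 0, 20, 0.19, -2.5, 0, 0, 20, 0.19, -2.5, 0, 0, 20]
}}

```text
time: 11.55
tool_pos: [516.9, -9.5, 8.7]
tcp_rot: [3.142, 0.0, 1.645]
contact_force: [-0.2, 1.6, 1.6]
grip_width: 23.6
finger_force: 30.0
```

Request:
{"op": "step_arm", "data": {
  "deltas": [0.23, -3, 0, 0, 20, 0.23, -3, 0, 0, 20, 0.23, -3, 0, 0, 20, 0.23, -3, 0, 0, 20, 0.23, -3, 0, 0, 20, 0.23, -3, 0, 0, 20, 0.23, -3, 0, 0, 20, 0.23, -3, 0, 0, 20, 0.23, -3, 0, 0, 20, 0.23, -3, 0, 0, 20]
}}

```text
time: 12.8
tool_pos: [519.2, -39.6, 8.8]
tcp_rot: [3.141, 0.0, 1.645]
contact_force: [-0.4, 2.2, 1.8]
grip_width: 23.6
finger_force: 30.0
```

Run:
```python
from h import *
a=capture("scene")[:,:,::-1];b=capture("top")[:,:,::-1]
f=lambda i:cv2.resize(i,(400,400),interpolation=cv2.INTER_CUBIC)
cv2.imwrite("pics/g3.png",np.hstack([f(a[170:350,195:375]),f(b[110:310,270:470])]))
```

```text
(no output)
```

View pics/g3.png

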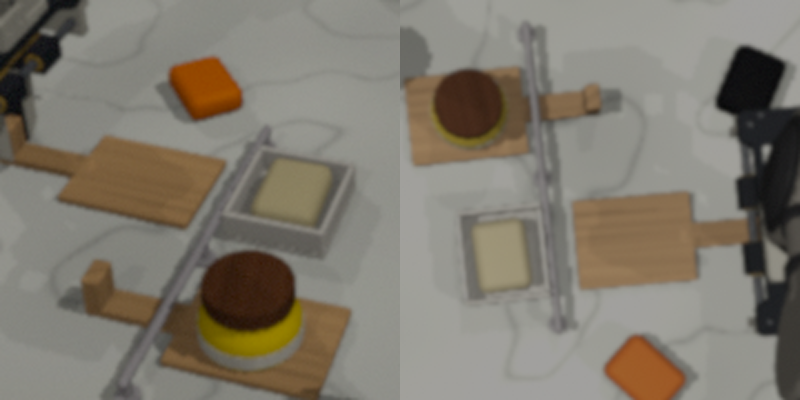

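The board is fully out, lying flat in front of the rail (right half, (635,240)). The dish sits flat on the counter behind the rail at (503,252). Releasing and lifting.

Request:
{"op": "step_arm", "data": {
  "deltas": [0, 0, 0, 0, 26, 0, 0, 0, 0, 32, 0, 0, 0, 0, 40, 0, 0, 0, 0, 50, 0, 0, 0, 0, 55, 0, 0, 0, 0, 55, 0, 0, 0, 0, 55, 0, 0, 5, 0, 55, 0, 0, 10, 0, 55, 0, 0, 15, 0, 55]
}}

```text
time: 14.15
tool_pos: [519.1, -39.4, 39.6]
tcp_rot: [-3.141, -0.0, 1.645]
contact_force: [0.1, 0.2, -0.2]
grip_width: 54.8
finger_force: 0.0
```

Request:
{"op": "step_arm", "data": {
  "deltas": [0, 0, 15, 0, 55, 0, 0, 15, 0, 55, 0, 0, 15, 0, 55, 0, 0, 15, 0, 55, 0, -10, 15, 0, 55, 0, -20, 15, 0, 55, 0, -20, 10, 0, 55, 0, -10, 0, 0, 55, 0, 0, 0, 0, 55, 0, 0, 0, 0, 55]
}}

```text
time: 15.4
tool_pos: [518.7, -99.0, 138.1]
tcp_rot: [-3.14, -0.001, 1.645]
contact_force: [-0.3, 0.5, 0.1]
grip_width: 54.9
finger_force: 0.0
```

Run:
```python
from h import *
a=capture("scene")[:,:,::-1];b=capture("top")[:,:,::-1]
f=lambda i:cv2.resize(i,(400,400),interpolation=cv2.INTER_CUBIC)
cv2.imwrite("pics/g4.png",np.hstack([f(a[170:350,195:375]),f(b[110:310,270:470])]))
```

```text
(no output)
```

View pics/g4.png

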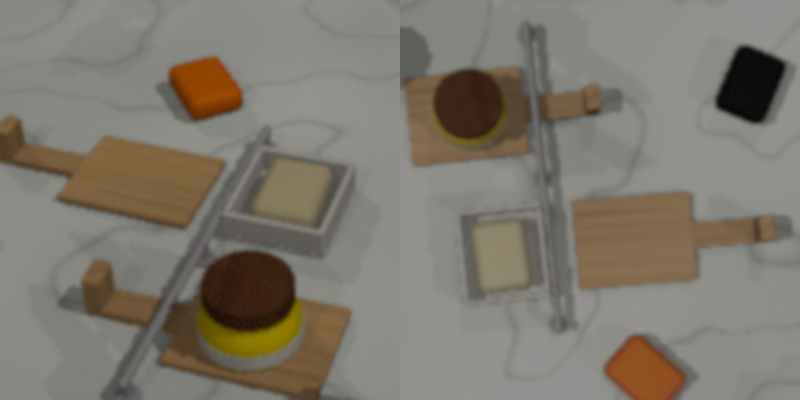

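The board lies flat and clear in front of the rail, the dish and soap are upright behind it, and the jar hasn't moved. Handing in.

```bash
python3 -c "
from plant import *
print(close_job())"
```

```text
the job is handed in; nothing more can be done
None
```

The job is handed in at about 15.5 s: the board is out and lying flat in front of the rail, the dish with its soap sits on the counter behind the rail, and the jar is still standing on its board.

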